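# Sort the brake job and set out a new pad

### The job

First clear up the finished brake job: lay the rusty worn brake pad flat in the red tray, stand the orange-banded socket upright in the blue tray and stand the gold wheel nut upright in the yellow tray. Only when these three are away, draw the bottom new pad out through the slot in the front of the dispenser and lay it flat in the green tray, pale lining up, leaving the other pads in the dispenser.

Things in the scene. Friction and masses are not known exactly. Their poses are not given: they have to be found in the camera images.
- worn_pad: worn brake pad lying loose on the bench: plate 90 (x) x 45 (y) x 8 mm, rust-brown rim with two nearly black lining blocks on top; 180 g. Origin at the centre of its underside, z up out of the lining. Grip it across its 45 mm width.
- socket: wrench socket, standing: upright steel cylinder, diameter 32 mm (33 over the band), height 50 mm, orange band round its middle and a dark hexagonal mouth on top; 150 g. Origin at the centre of its underside, z up.
- wheel_nut: wheel nut, standing: gold-coloured hexagon about 25 mm across with a domed top, 30 mm high; 60 g. For contact it is a cylinder of diameter 25 mm. Origin at the centre of its underside, z up.
- new_pad: bottom new brake pad, loose: 90 (x) x 45 (y) x 10 mm, bright green rim, two cream lining blocks on top, 180 g. Origin at the centre of its underside, z out of the lining. It lies on the dispenser's floor, axes along the dispenser's, 40 mm forward: its front 34 mm stick out, free all round. Grip that end across the 45 mm, pull level to dispenser -x; free after 60 mm. The pads above rub, then drop.
- second_pad: the next new pad, the same as new_pad, lying on it inside the dispenser (a third lies on top); loose. Origin at the centre of its underside. It must stay in the dispenser.
- dispenser: fixed pad magazine, open on top: aluminium walls, grey foot, 105 (x) x 58 (y) mm, 59 mm high, floor 25 mm above the bench. Origin at the centre of its underside, z up; its slot faces its own -x, roughly the robot's side. Front wall x = -51 to -47 mm; slot 49 mm wide, 14 mm high above the floor; nothing reaches past x = -52 mm. Swaps places with the trays.
- scrap_tray: for the worn pad: fixed square open tray, red plastic, 140 x 140 mm outside, 18 mm high, walls 4 mm, floor 4 mm thick (inside 132 x 132 mm). Origin at the centre of its underside on the bench; z up, x and y along its sides. The four trays differ only in colour and swap places from start to start.
- socket_tray: for the socket: fixed square open tray, blue plastic, 140 x 140 mm outside, 18 mm high, walls 4 mm, floor 4 mm thick (inside 132 x 132 mm). Origin at the centre of its underside on the bench; z up, x and y along its sides. The four trays differ only in colour and swap places from start to start.
- nut_tray: for the wheel nut: fixed square open tray, yellow plastic, 140 x 140 mm outside, 18 mm high, walls 4 mm, floor 4 mm thick (inside 132 x 132 mm). Origin at the centre of its underside on the bench; z up, x and y along its sides. The four trays differ only in colour and swap places from start to start.
- kit_tray: for the new pad: fixed square open tray, green plastic, 140 x 140 mm outside, 18 mm high, walls 4 mm, floor 4 mm thick (inside 132 x 132 mm). Origin at the centre of its underside on the bench; z up, x and y along its sides. The four trays differ only in colour and swap places from start to start.
Mind the look-alikes: they are no part of the job. There is more than one size of the scrap_tray; the one meant has the size given above.

How it is judged (in metres and radians):
On the way, in this order (a step that is already met when the one before it is completed fails the run):
1. worn pad, socket and wheel nut lie sorted in their trays (x of worn_pad in the frame of scrap_tray between -0.045 and 0.045 m and y of worn_pad in the frame of scrap_tray between -0.045 and 0.045 m and z of worn_pad in the frame of scrap_tray between 0 and 0.008 m and angle between worn_pad's own z axis and vertical below 0.12 rad and linear speed of each of worn_pad, socket, wheel_nut below 0.02 m/s and x of socket in the frame of socket_tray between -0.055 and 0.055 m and y of socket in the frame of socket_tray between -0.055 and 0.055 m and z of socket in the frame of socket_tray between 0 and 0.008 m and angle between each of socket, wheel_nut's own z axis and vertical below 0.15 rad and x of wheel_nut in the frame of nut_tray between -0.055 and 0.055 m and y of wheel_nut in the frame of nut_tray between -0.055 and 0.055 m and z of wheel_nut in the frame of nut_tray between 0 and 0.008 m), for 0.2 s.
2. then the bottom new pad is drawn out of the dispenser (x of new_pad in the frame of dispenser below -0.096 m), for 0.1 s.
At the end, for the whole second after the job is handed in: Worn pad in the red tray, new pad in the green: flat on the floor (0.12 rad), lining up, centre within 45 mm of the tray centre along each side. Socket in blue, nut in yellow: standing on the floor (0.15 rad), within 55 mm. All at rest; second pad still in the dispenser (all of step 1 and x of new_pad in the frame of kit_tray between -0.045 and 0.045 m and y of new_pad in the frame of kit_tray between -0.045 and 0.045 m and z of new_pad in the frame of kit_tray between 0 and 0.008 m and angle between new_pad's own z axis and vertical below 0.12 rad and linear speed of new_pad below 0.02 m/s and x of second_pad in the frame of dispenser between -0.03 and 0.015 m and z of second_pad in the frame of dispenser below 0.06 m); the robot touches nothing.
It fails at once if the second pad comes out of the dispenser (x of second_pad in the frame of dispenser below -0.03 m or z of second_pad in the frame of dispenser above 0.06 m).
It also fails if it takes over 115 s, if anything falls off the work surface, if the arm or the gripper's body presses on something with over 40 N, if the wrist force passes 120 N, or if a joint passes its speed limit or range.

### The arm

A 7-joint arm with a two-finger parallel gripper is mounted at the origin on the work surface. World frame = base frame: x ahead of the robot, y to its left, z up, the work surface at z = 0. Lengths are in mm, angles in rad, forces in N, time in s.
With the tool pointing down it reaches from about 400 to 875 mm from the base axis. Payload 19.3 kg.
Tool frame: the origin (TCP) lies between the finger pads; the fingertips stand 19 mm ahead of it and the grasp point (between the pads) is the TCP; z points along the fingers, y is the line along which they close (so a half turn about z gives the same grasp; the last joint's range is limited). The gripper opens to 85 mm and grips with 20 to 120 N. Pads are 22 mm wide; open, the fingers measure 114 mm over their backs; the gripper's body (76 mm by 85 mm) begins 54 mm behind the grasp point. The pads swing forward as they close: fully open they stand 13 mm farther back than shut.
Start: joints at [-1.378, 0.521, -0.036, 1.599, 0.021, 1.021, -0.113], TCP at [162.385, 603.528, 227.791] pointing down, gripper open.
Joint ranges: [-2.91, 2.91], [-0.3, 2.13], [-1.5, 1.42], [0.17, 2.43], [-1.26, 4.41], [0.16, 1.93], [-2.52, 2.52]. Speed limits (rad/s): [1.89, 1.89, 2.39, 2.39, 3.01, 3.01, 3.01].

### API

Orientations are given as a unit quaternion [w, x, y, z].
In Python, from bench import arm gives the robot as it stands.
- The arm moves only by the shell command python3 -m pendant 'ROWS' [OPENING] [FORCE]. ROWS is JSON, a list of rows, each a list of 6 numbers: the shift along the tool's x, y, z in m, then the turn, a rotation vector about the tool's x, y, z in degrees. A call has 1 to 20 rows; each row is the pose to reach, as a shift and turn from the pose commanded when the call began, along the tool's axes at that moment; what a row does not reach only later rows make up. A row lasts 1/12 s, in which the tool goes at most 41.7 mm and 7.16 degrees, less where a joint would pass 70% of its speed; a pose out of reach is approached as far as the arm can. A call with a gripper value outside its range is refused whole. OPENING is the closure in counts, from 0 (fully open) to 255 (shut), set as the call begins (- or left out, the last holds). The fingers move at their own pace and stop on an object; FORCE is the grip in N (left out, the last holds). Time passes only in rows, so rows that repeat a pose let the fingers close. It gives the time, the measured TCP pose, the force, the opening and the grip force at its end, in the units of the state.
- arm.sense(): the state, without advancing time (a new reading comes with each control period).
- arm.get_image(name): name is "scene" or "top"; returns (picture, depth): 384x512x3 uint8, red, green, blue; 384x512 float32, mm along the optical axis (not along the pixel's ray), 0 where there is no reading.
- arm.get_calibration(name): a dict with "vertical_fov" (degrees; the focal length in pixels is half the picture's height over the tangent of half this angle, whatever the lens; pixels are square), "cx", "cy" (the principal point, pixels), "k1" (the pictures are not rectified: a ray, as slopes to the right and down, at radius r is drawn at 1 + k1 r^2 times it, then the intrinsics apply), "camera_from_world" (4x4, takes a point from world to camera coordinates). Camera axes: x right, y down, z forward; pixel columns grow to the right and rows downward; lengths in mm; the calibration is good to about 2 mm. A picture is of the moment at which its call begins. get_calibration takes no time and is no camera call.
- arm.sign_off(): hands the job in; it is judged then, once.
Trained networks look in the newest picture that a camera, given by its name, has taken for a name from the list of things; names that differ only in an ending like _2 or _b are one class to them, and where a whole thing is asked for, a point or a joint stands for the part that bears it (a point fixed in the world has none). Each returns a list of dicts, best first, with "score" (0 to 1); they miss things now and then, are a little off and sometimes report something else, mostly with a low value. They report only what shows in the picture. A call takes as long as a camera call. They do not tell look-alikes from the thing itself.
- arm.find_in(name, camera): "location" ([column, row] as shares, 0 to 1, of the picture: columns of its width, rows of its height, amid what is visible of it).
- arm.landmark_of(name, camera): "location" ([column, row] as shares, 0 to 1, of the picture: columns of its width, rows of its height: a listed point, or the origin of a listed thing).
The state is a dict: "time": time; "joint_pos": joint angles; "joint_velocities": joint speeds; "joint_torque": joint torques, N m; "position": TCP position; "orientation": TCP orientation; "contact_force": force on the tool from outside, world axes, zero at the start; "ft_torque": the same for the moment, N m; "width": opening from 0.0 (shut) to 1.0 (fully open); "grasp_force": force on a finger pad.
Only numpy, scipy, OpenCV 4.12 (cv2) and the standard library are available. Lean on these libraries where they do the work, as an engineer would, in place of code of your own. Each camera call takes 0.05 s, during which the arm holds its last target. There are 200 camera calls.

## Working session

There is one attempt and no reset: what is moved stays moved. The work goes in short steps, Python scripts to look and compute and a shell command to move; the robot and the scene stay as the last step left them, time stands still between calls to the robot, and variables do not carry over. Pictures are saved under pics/ and viewed, at most 14 in all, crops included, and the job is handed in when it is done.

```bash
mkdir -p pics; cat > h.py <<'E'
import numpy as np, cv2, json
from bench import arm
def cal(n):
    c=arm.get_calibration(n); f=192/np.tan(np.radians(c["vertical_fov"])/2)
    return c,f,np.array(c["camera_from_world"])
def rays(n,uv):
    c,f,T=cal(n); uv=np.atleast_2d(np.asarray(uv,float))
    d=np.c_[(uv[:,0]-c["cx"])/f,(uv[:,1]-c["cy"])/f]; s=d.copy()
    for _ in range(20): s=d/(1+c["k1"]*(s**2).sum(1,keepdims=True))
    return np.c_[s,np.ones(len(s))],T
def at_z(n,uv,z):
    r,T=rays(n,uv); R,t=T[:3,:3],T[:3,3]; o=-R.T@t; w=r@R
    return o+w*((z-o[2])/w[:,2])[:,None]
def cloud(n,dep):
    v,u=np.mgrid[:384,:512]; r,T=rays(n,np.c_[u.ravel(),v.ravel()])
    return ((r*dep.reshape(-1,1)-T[:3,3])@T[:3,:3]).reshape(384,512,3)
E
python3 - <<'E'
from h import *
for n in("top","scene"):
    im,d=arm.get_image(n); np.savez(f"{n}0.npz",im=im,d=d)
    cv2.imwrite(f"pics/{n}0.png",cv2.resize(im[:,:,::-1],(800,600),interpolation=cv2.INTER_CUBIC))
P=cloud("top",np.load("top0.npz")["d"])
for o in "worn_pad socket wheel_nut new_pad dispenser scrap_tray socket_tray nut_tray kit_tray".split():
    for n in("top",):
        for r in arm.find_in(o,n)[:3]:
            x,y=r["location"]; p=P[min(int(y*384),383),min(int(x*512),511)]
            print(o,n,round(r["score"],2),round(x*800),round(y*600),p.round())
s=arm.sense();print(s)
E
```

```text
worn_pad top 0.94 270 339 [474. 203.   8.]
socket top 0.44 518 287 [ 474. -198.   48.]
wheel_nut top 0.6 269 335 [481. 206.   1.]
wheel_nut top 0.58 392 298 [498.  -3.  29.]
new_pad top 0.83 493 205 [ 620. -192.   36.]
dispenser top 0.8 481 180 [ 657. -177.   51.]
scrap_tray top 0.96 250 221 [678. 207.   2.]
scrap_tray top 0.89 201 479 [277. 342.   3.]
scrap_tray top 0.6 382 397 [348.  43.   5.]
nut_tray top 0.76 166 314 [548. 367.   3.]
kit_tray top 0.88 366 205 [668.  11.   4.]
{'time': 0.55, 'joint_pos': array([-1.37819962,  0.5213871 , -0.03631603,  1.59948755,  0.02120507,
        1.02116134, -0.11282504]), 'joint_velocities': array([-7.63950102e-04, -1.05340800e-03, -4.74132232e-04, -9.52486353e-04,
        6.09558831e-05,  2.65217580e-03,  5.19631932e-04]), 'joint_torque': array([-1.56403737e-03, -9.26390791e+01,  1.97738148e+00, -3.70112836e+01,
        1.79957575e-02,  2.13317231e-03,  5.96730320e-05]), 'position': array([162.37607703, 603.51727937, 227.8031114 ]), 'orientation': array([-2.81974243e-06,  1.31046163e-01,  9.91376267e-01, -2.91006965e-05]), 'contact_force': array([ 0.54601349, -0.1967054 , -0.31594642]), 'ft_torque': array([ 0.00056486,  0.01675423, -0.02667407]), 'grasp_force': 0.0, 'width': 1.0008089046169817}
```

View pics/top0.png

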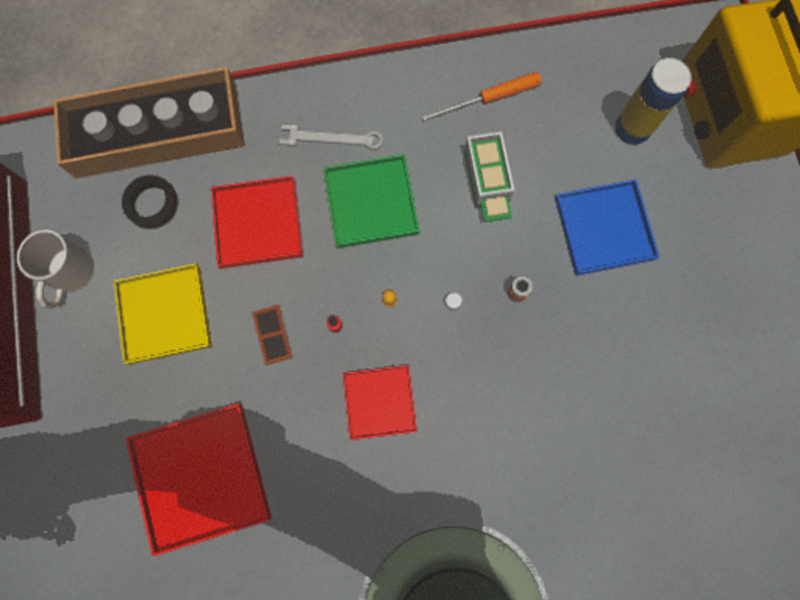

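View pics/scene0.png

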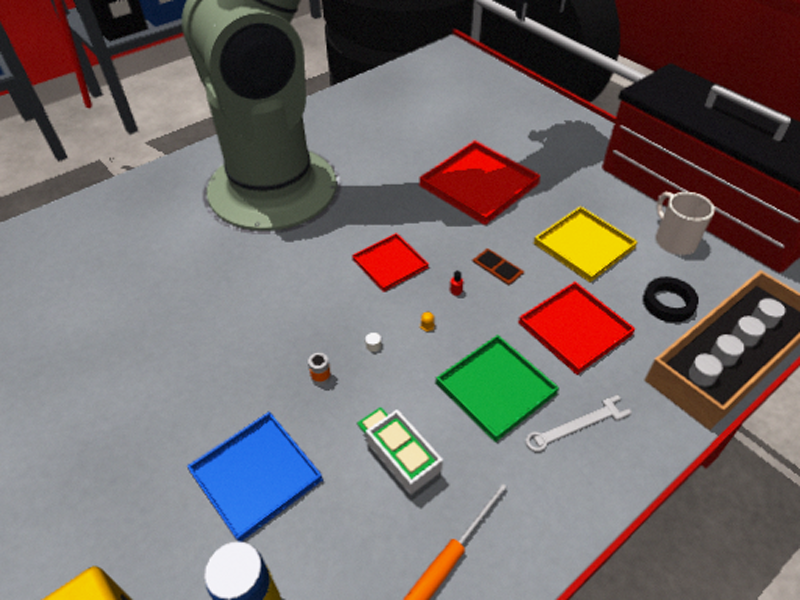

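The top picture shows the right-size red tray at (256,222), with a small look-alike at (380,402) and a large one at (200,478). Green is at (370,200), blue at (607,227) and yellow at (163,313). The worn pad is at (271,335), the nut at (389,298), the socket at (519,288) and the dispenser at (490,165), with its pad poking out at (496,207). Next I measure poses precisely from the masks.

```bash
cat >> h.py <<'E'
def blobs(im,P,lo,hi,roi=None,minpx=15):
    h=cv2.cvtColor(im,cv2.COLOR_RGB2HSV); m=cv2.inRange(h,lo,hi)
    n,l,st,c=cv2.connectedComponentsWithStats(m)
    return [(l==i) for i in range(1,n) if st[i,4]>=minpx]
def rect(pts):
    (c,s,a)=cv2.minAreaRect(np.float32(pts)); return np.round(c,1),np.round(s,1),round(a,1)
E
python3 - <<'E'
from h import *
z=np.load("top0.npz"); im,d=z["im"],z["d"]; P=cloud("top",d)
def px(x,y): return int(y*.64),int(x*.64)
def poly(m,zz):
    cs,_=cv2.findContours(m.astype(np.uint8),0,1); c=max(cs,key=cv2.contourArea)[:,0]
    return rect(at_z("top",c,zz)[:,:2])
h=cv2.cvtColor(im,cv2.COLOR_RGB2HSV)
def flood(name,x,y,lo,hi,zz):
    m=cv2.inRange(h,lo,hi); 
    if name=="worn": m=cv2.morphologyEx(m,cv2.MORPH_CLOSE,np.ones((7,7)))
    n,l=cv2.connectedComponents(m); i=l[px(x,y)]
    print(name,i,(l==i).sum(),h[px(x,y)],poly(l==i,zz) if i else "")
    return l==i
flood("red",256,222,(0,150,60),(8,255,255),18); flood("red big",200,478,(0,150,40),(8,255,255),18); flood("red small",380,402,(0,150,60),(8,255,255),18)
flood("green",370,200,(50,100,40),(80,255,255),18)
flood("blue",607,227,(100,100,40),(125,255,255),18)
flood("yellow",163,313,(22,120,40),(35,255,255),18)
for s in("worn",): flood(s,271,335,(0,70,20),(20,255,170),8); print(h[px(271,312)],h[px(256,320)],h[px(265,322)])
# height blobs
Z=P[:,:,2]
for nm,x,y,r,z0,z1 in [("worn",271,335,22,4,15),("nut",389,298,10,12,40),("nuttop",389,298,10,25,40),("socket",519,288,16,40,60),("white",454,300,12,12,60),("disp",490,165,40,52,70),("newpad",496,207,14,28,40)]:
    a,b=px(x,y); R=int(r); q=P[a-R:a+R,b-R:b+R].reshape(-1,3); q=q[(q[:,2]>z0)&(q[:,2]<z1)]
    print(nm,len(q),q.mean(0).round(1),np.percentile(q[:,2],[5,50,95]).round(1),rect(q[:,:2]))
print("bench z",np.median(P[px(560,400)][2]),P[px(700,300)])
for o in "worn_pad socket wheel_nut new_pad dispenser socket_tray scrap_tray nut_tray kit_tray".split():
    for r in arm.landmark_of(o,"top")[:2]:
        x,y=r["location"]; print(o,round(r["score"],2),round(x*800),round(y*600),at_z("top",[x*512,y*384],25 if o=="new_pad" else 0).round())
E
```

```text
red 16 2776 [  1 214 203] (array([670.4, 195.2]), array([139.9, 141.7]), 87.5)
red big 126 5601 [  1 201 133] (array([278.9, 342.4]), array([182.8, 187.3]), 6.7)
red small 38 1815 [  1 189 209] (array([341. ,  47.7]), array([102.6, 103.5]), 86.3)
green 2 2739 [ 66 164 143] (array([669.7,   2. ]), array([138.3, 143. ]), 89.3)
blue 9 2865 [109 186 178] (array([ 552.7, -373.3]), array([142.1, 144. ]), 0.6)
yellow 162 3076 [ 26 243 204] (array([545.2, 367.2]), array([142.3, 143.2]), 1.3)
worn 22 389 [  8 161 135] (array([478.9, 198. ]), array([90.3, 44.7]), 5.7)
[ 9 65 74] [  9 156 136] [12 56 59]
worn 497 [480.4 198.8   6.8] [4.4 6.5 9.8] (array([478.7, 206.8]), array([90.3, 97.6]), 6.7)
nut 73 [500.7   3.   25.9] [16.5 27.5 31. ] (array([502.1,   3.3]), array([21.2, 22.2]), 36.2)
nuttop 50 [501.6   3.   28.7] [25.9 28.8 31.1] (array([501.9,   3.6]), array([18.3, 18.1]), 31.2)
socket 140 [ 472.7 -203.2   49.5] [44.4 49.9 52.7] (array([ 473.4, -204.3]), array([29.2, 30.9]), 33.9)
white 86 [476.  -96.6  21.2] [16.6 21.6 24.1] (array([476.7, -96.6]), array([22.5, 24.8]), 77.8)
disp 619 [ 678.  -197.4   56.3] [52.6 55.9 61.1] (array([ 679.1, -197.8]), array([ 58.5, 104.2]), 87.8)
newpad 263 [ 613.5 -194.6   33.3] [28.8 33.4 37.7] (array([ 625.7, -195.6]), array([55.5, 63.7]), 88.3)
bench z 0.5131803278153393 [ 4.03748984e+02 -5.01804057e+02  2.85220232e-02]
worn_pad 0.7 269 337 [[477. 203.   0.]]
socket 0.71 519 295 [[ 468. -208.    0.]]
wheel_nut 0.51 394 297 [[504.  -6.   0.]]
new_pad 0.8 489 195 [[ 639. -192.   25.]]
dispenser 0.61 488 180 [[ 675. -202.   -0.]]
socket_tray 0.89 609 230 [[ 548. -382.    0.]]
scrap_tray 0.93 382 404 [[337.  43.   0.]]
scrap_tray 0.76 255 224 [[672. 200.   0.]]
nut_tray 0.96 168 310 [[552. 361.   0.]]
kit_tray 0.65 364 202 [[675.  12.   0.]]
```

```bash
cat > go.py <<'E'
import sys; from h import *
from scipy.spatial.transform import Rotation as R
# usage: go.py x y z toolY_angle_deg  -> shift (m) and turn (deg) in tool axes
x,y,z,a=map(float,sys.argv[1:5]); s=arm.sense(); q=s["orientation"]; C=R.from_quat(q[[1,2,3,0]])
def tgt(a): ya=np.radians(a); Y=np.array([np.cos(ya),np.sin(ya),0]); Zt=np.array([0,0,-1.]); return R.from_matrix(np.c_[np.cross(Y,Zt),Y,Zt])
t=min([(C.inv()*tgt(b)).as_rotvec(degrees=True) for b in(a,a+180)],key=np.linalg.norm)
print("shift",(C.inv().apply(np.array([x,y,z])-s["position"])/1000).round(4).tolist(),"turn",t.round(2).tolist(),"j",s["joint_pos"].round(2),"t",s["time"])
E
python3 go.py 479 198 120 95.7; python3 -m pendant 2>&1 | head -5
```

```text
shift [-0.4111, -0.3093, 0.1078] turn [-0.0, 0.0, -20.76] j [-1.38  0.52 -0.04  1.6   0.02  1.02 -0.11] t 1.0
invalid input
```

```bash
python3 -m pendant '[[-0.411,-0.309,0.108,0,0,-20.8],[-0.411,-0.309,0.108,0,0,-20.8],[-0.411,-0.309,0.108,0,0,-20.8],[-0.411,-0.309,0.108,0,0,-20.8],[-0.411,-0.309,0.108,0,0,-20.8],[-0.411,-0.309,0.108,0,0,-20.8],[-0.411,-0.309,0.108,0,0,-20.8],[-0.411,-0.309,0.108,0,0,-20.8],[-0.411,-0.309,0.108,0,0,-20.8],[-0.411,-0.309,0.108,0,0,-20.8],[-0.411,-0.309,0.108,0,0,-20.8],[-0.411,-0.309,0.108,0,0,-20.8],[-0.411,-0.309,0.108,0,0,-20.8],[-0.411,-0.309,0.108,0,0,-20.8],[-0.411,-0.309,0.108,0,0,-20.8],[-0.411,-0.309,0.108,0,0,-20.8],[-0.411,-0.309,0.108,0,0,-20.8],[-0.411,-0.309,0.108,0,0,-20.8]]' 83 60; python3 go.py 479 198 36 95.7
```

```text
time: 2.5
position: [478.5, 199.5, 120.1]
orientation: [0.0, -0.051, 0.999, 0.0]
contact_force: [-1.0, -0.3, -0.7]
width: 0.677
grasp_force: 0.0
shift [-0.0003, -0.0016, 0.0841] turn [0.02, 0.02, 0.15] j [-0.46  0.51 -0.06  1.97  0.05  0.66  1.12] t 2.5
```

```bash
python3 -m pendant '[[0,-0.001,0.03,0,0,0],[0,-0.0015,0.06,0,0,0],[0,-0.0015,0.08,0,0,0],[0,-0.0015,0.084,0,0,0],[0,-0.0015,0.084,0,0,0],[0,-0.0015,0.084,0,0,0]]'; python3 - <<'E'
from h import *
im,d=arm.get_image("scene")
c=im[110:210,260:380,::-1]; cv2.imwrite("pics/s1.png",cv2.resize(c,(720,600),interpolation=cv2.INTER_CUBIC))
P=cloud("scene",d); m=(abs(P[:,:,0]-479)<20)&(abs(P[:,:,1]-198)<62)&(P[:,:,2]>11)&(P[:,:,2]<60)
q=P[m]; print(len(q)); o=np.argsort(q[:,2])[:12]; print(q[o].round())
E
```

```text
time: 3.0
position: [479.3, 197.5, 36.7]
orientation: [0.0, -0.05, 0.999, 0.0]
contact_force: [0.1, 0.4, -0.1]
width: 0.674
grasp_force: 0.0
50
[[467. 225.  44.]
 [472. 224.  44.]
 [470. 226.  45.]
 [489. 158.  45.]
 [466. 226.  46.]
 [476. 224.  46.]
 [487. 160.  47.]
 [481. 222.  47.]
 [475. 228.  47.]
 [491. 164.  48.]
 [489. 161.  48.]
 [469. 226.  48.]]
```

View pics/s1.png

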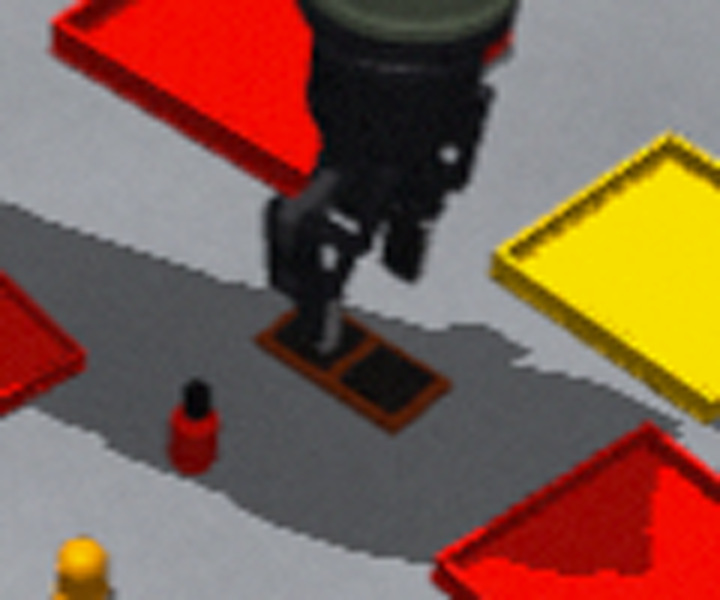

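The tips hang well above the pad (near finger at crop (328,345)) and straddle it, so the 19 mm figure holds. I descend and grip.

```bash
python3 -m pendant '[[0,0,0.006,0,0,0],[0,0,0.012,0,0,0],[0,0,0.016,0,0,0],[0,0,0.0165,0,0,0],[0,0,0.0165,0,0,0]]' && python3 -m pendant '[[0,0,0,0,0,0],[0,0,0,0,0,0],[0,0,0,0,0,0],[0,0,0,0,0,0],[0,0,0,0,0,0],[0,0,0,0,0,0],[0,0,0,0,0,0],[0,0,0,0,0,0]]' 255 60
```

```text
time: 3.47
position: [479.0, 196.8, 19.0]
orientation: [-0.0, -0.05, 0.999, -0.0]
contact_force: [-0.1, 0.3, 0.2]
width: 0.671
grasp_force: 0.0
time: 4.13
position: [479.1, 196.8, 19.3]
orientation: [-0.0, -0.05, 0.999, -0.0]
contact_force: [-0.3, 0.1, 0.2]
width: 0.002
grasp_force: 0.0
```

```bash
python3 - <<'E'
from h import *
im,d=arm.get_image("scene")
c=im[110:210,260:380,::-1]; cv2.imwrite("pics/s2.png",cv2.resize(c,(720,600),interpolation=cv2.INTER_CUBIC))
E
```

```text
(no output)
```

View pics/s2.png

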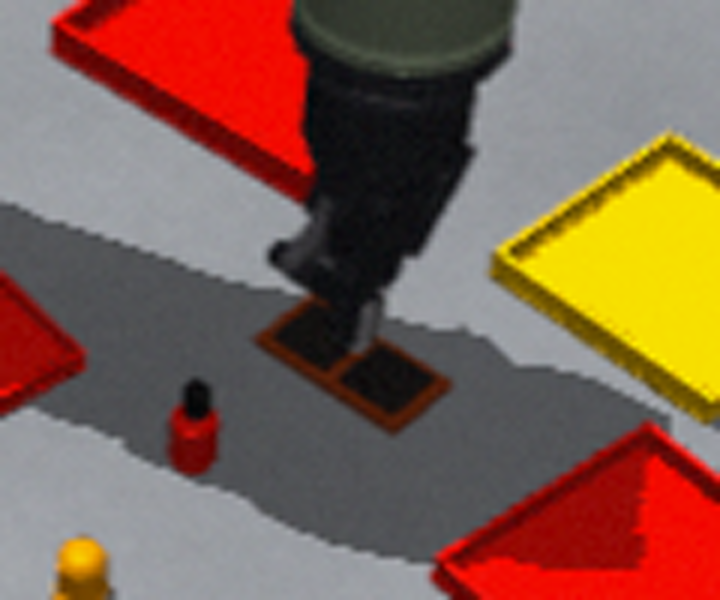

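The fingers closed just above the pad's top (crop (360,340)), and the pad is undisturbed. The tips reach less far than stated, so I reopen and step down while watching the force.

```bash
python3 -m pendant '[[0,0,0,0,0,0],[0,0,0,0,0,0],[0,0,0,0,0,0],[0,0,0,0,0,0],[0,0,0.004,0,0,0],[0,0,0.005,0,0,0],[0,0,0.005,0,0,0]]' 95 60 && python3 -m pendant '[[0,0,0.002,0,0,0],[0,0,0.003,0,0,0],[0,0,0.003,0,0,0]]' && python3 -m pendant '[[0,0,0.001,0,0,0],[0,0,0.002,0,0,0],[0,0,0.002,0,0,0]]'
```

```text
time: 4.77
position: [478.9, 196.7, 13.9]
orientation: [-0.0, -0.05, 0.999, -0.0]
contact_force: [0.3, -0.3, 0.2]
width: 0.625
grasp_force: 0.0
time: 5.02
position: [479.0, 196.8, 11.1]
orientation: [-0.0, -0.05, 0.999, -0.0]
contact_force: [0.5, -0.7, 0.1]
width: 0.623
grasp_force: 0.0
time: 5.27
position: [479.0, 196.8, 9.1]
orientation: [-0.0, -0.05, 0.999, -0.0]
contact_force: [0.1, -0.5, -0.1]
width: 0.625
grasp_force: 0.0
```

```bash
python3 -m pendant '[[0,0,0,0,0,0],[0,0,0,0,0,0],[0,0,0,0,0,0],[0,0,0,0,0,0],[0,0,0,0,0,0],[0,0,0,0,0,0]]' 255 30
```

```text
time: 5.77
position: [479.1, 196.9, 9.3]
orientation: [0.0, -0.05, 0.999, 0.0]
contact_force: [-0.4, -0.8, -0.4]
width: -0.001
grasp_force: 0.0
```

```bash
cat >> h.py <<'E'
def proj(n,p):
    c,f,T=cal(n); q=T[:3,:3]@np.asarray(p,float)+T[:3,3]; s=q[:2]/q[2]; return s*(1+c["k1"]*(s@s))*f+[c["cx"],c["cy"]]
E
python3 - <<'E'
from h import *
im,d=arm.get_image("scene")
c=np.ascontiguousarray(cv2.resize(im[110:210,260:380,::-1],(720,600),interpolation=cv2.INTER_CUBIC))
def mk(p,col):
    u=(proj("scene",p)-[259.5,109.5])*6; print(p,u.round()); cv2.drawMarker(c,tuple(int(v) for v in u),col,cv2.MARKER_CROSS,12,1)
mk([479,197,9],(0,255,0)); mk([479,197,-10],(255,255,0)); mk([479,198,8],(255,0,255))
cs,sn=np.cos(np.radians(5.7)),np.sin(np.radians(5.7))
for a,b in((45,22.5),(45,-22.5),(-45,22.5),(-45,-22.5)): mk([479+a*cs-b*sn,198+a*sn+b*cs,8],(255,0,0))
cv2.imwrite("pics/s3.png",c)
E
```

```text
[479, 197, 9] [356. 356.]
[479, 197, -10] [352. 382.]
[479, 198, 8] [358. 356.]
[np.float64(521.5428062790234), np.float64(224.85813906259133), 8] [459. 379.]
[np.float64(526.0121950174871), np.float64(180.08063841433616), 8] [401. 427.]
[np.float64(431.98780498251296), np.float64(215.91936158566384), 8] [317. 289.]
[np.float64(436.4571937209767), np.float64(171.14186093740867), 8] [259. 334.]
```

View pics/s3.png

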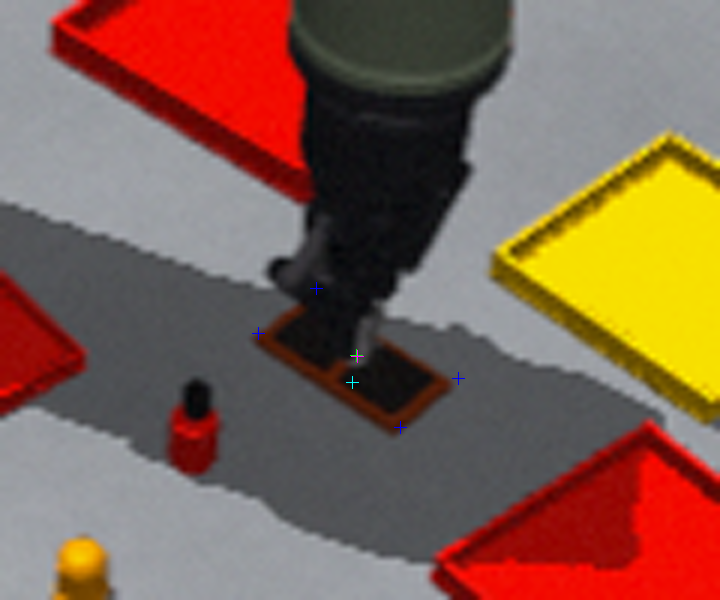

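The shut tips sit at the TCP marker (356,356) on the pad's top surface, so they reach only about 0–2 mm past the reported TCP. I go lower, guarding on force.

```bash
python3 -m pendant '[[0,0,0,0,0,0],[0,0,0,0,0,0],[0,0,0,0,0,0],[0,0,0,0,0,0],[0,0,0.002,0,0,0],[0,0,0.004,0,0,0],[0,0,0.004,0,0,0]]' 95 30 && python3 -m pendant '[[0,0,0.001,0,0,0],[0,0,0.002,0,0,0],[0,0,0.002,0,0,0]]' && python3 -m pendant '[[0,0,0.001,0,0,0],[0,0,0.002,0,0,0],[0,0,0.002,0,0,0]]'
```

```text
time: 6.4
position: [479.0, 196.8, 4.9]
orientation: [-0.0, -0.05, 0.999, -0.0]
contact_force: [-0.2, -0.6, -0.2]
width: 0.627
grasp_force: 0.0
time: 6.65
position: [479.0, 196.8, 3.1]
orientation: [-0.0, -0.05, 0.999, -0.0]
contact_force: [-0.4, 0.1, 0.1]
width: 0.626
grasp_force: 0.0
time: 6.9
position: [479.0, 196.8, 1.1]
orientation: [-0.0, -0.05, 0.999, -0.0]
contact_force: [-0.2, 0.0, -0.7]
width: 0.626
grasp_force: 0.0
```

```bash
python3 -m pendant '[[0,0,0,0,0,0],[0,0,0,0,0,0],[0,0,0,0,0,0],[0,0,0,0,0,0],[0,0,0,0,0,0]]' 255 30
```

```text
time: 7.32
position: [480.6, 197.0, 3.1]
orientation: [0.002, -0.049, 0.999, 0.0]
contact_force: [-3.6, -3.9, 39.7]
width: 0.426
grasp_force: 34.8
```

```bash
python3 -m pendant '[[0,0,-0.003,0,0,0],[0,0,-0.003,0,0,0]]'; python3 - <<'E'
from h import *
im,d=arm.get_image("scene")
c=np.ascontiguousarray(cv2.resize(im[110:210,260:380,::-1],(720,600),interpolation=cv2.INTER_CUBIC))
cv2.imwrite("pics/s4.png",c)
E
```

```text
time: 7.48
position: [479.7, 196.8, 5.1]
orientation: [0.001, -0.05, 0.999, 0.0]
contact_force: [0.9, -0.2, 0.4]
width: 0.141
grasp_force: 0.0
```

View pics/s4.png

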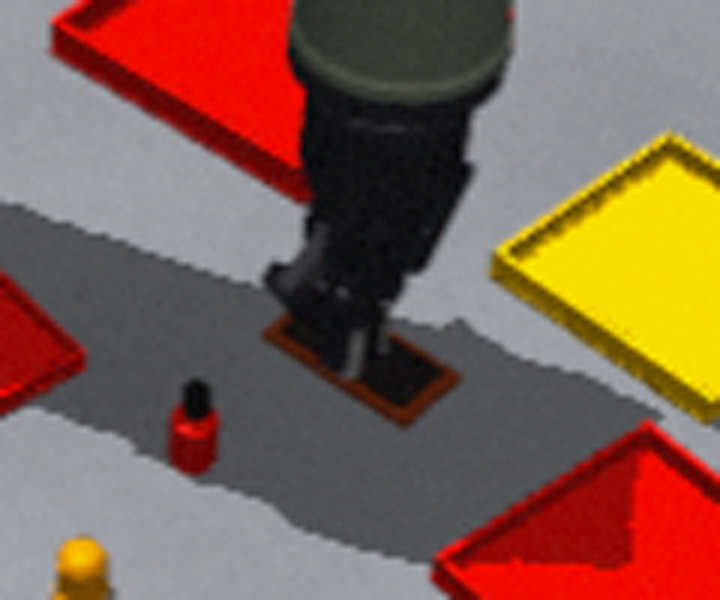

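The grip caught only the pad's top edge and slid over it; the near finger at crop (350,370) now sits on the lining, and the pad moved about 2 mm. I reopen and go about 5 mm deeper.

```bash
python3 -m pendant '[[0,0,0,0,0,0],[0,0,0,0,0,0],[0,0,0,0,0,0],[0,0,0,0,0,0],[0,0,0.002,0,0,0],[0,0,0.004,0,0,0],[0,0,0.004,0,0,0]]' 90 60 && python3 -m pendant '[[0,0,0.001,0,0,0],[0,0,0.002,0,0,0],[0,0,0.002,0,0,0]]' && python3 -m pendant '[[0,0,0.001,0,0,0],[0,0,0.002,0,0,0],[0,0,0.002,0,0,0]]'
```

```text
time: 8.12
position: [479.1, 196.9, 0.4]
orientation: [0.0, -0.05, 0.999, 0.0]
contact_force: [-2.3, -1.5, 13.8]
width: 0.645
grasp_force: 6.7
time: 8.37
position: [479.3, 197.2, -0.2]
orientation: [0.0, -0.05, 0.999, 0.0]
contact_force: [-11.9, -4.5, 51.6]
width: 0.649
grasp_force: 25.5
time: 8.62
position: [479.4, 197.6, -0.7]
orientation: [0.001, -0.05, 0.999, 0.001]
contact_force: [-21.2, -6.6, 89.7]
width: 0.652
grasp_force: 44.8
```

The force says the tips landed on the pad's edge, so the reach is about 20 mm shorter than the reported TCP suggests. I back off, clear the view, and measure the tips against the reported pose directly.

```bash
python3 -m pendant '[[0,0,-0.02,0,0,0],[0,0,-0.06,0,0,0],[0,0,-0.1,0,0,0],[0,0.1,-0.12,0,0,0],[0,0.14,-0.12,0,0,0],[0,0.18,-0.12,0,0,0],[0,0.18,-0.12,0,0,0],[0,0.18,-0.12,0,0,0],[0,0.18,-0.12,0,0,0]]' 255; python3 go.py 479 198 120 95.7; python3 - <<'E'
from h import *
p=arm.sense()["position"]; print(p)
for n in("scene","top"):
    im,d=arm.get_image(n); np.savez(n+"1.npz",im=im,d=d); P=cloud(n,d)
    print(n,"bench med",np.median(P[:,:,2][(abs(P[:,:,2])<6)]))
    m=(abs(P[:,:,:2]-p[:2]).max(2)<30)&(P[:,:,2]>60)&(P[:,:,2]<170); q=P[m]
    if len(q): o=np.argsort(q[:,2])[:200:15]; print(q[o].round())
    h=cv2.cvtColor(im,cv2.COLOR_RGB2HSV); a=proj(n,[479,200,8]).astype(int)
    m=(h[:,:,2]<85)|((h[:,:,0]<14)&(h[:,:,1]>90)); m=m.astype(np.uint8); k=np.zeros_like(m); k[a[1]-30:a[1]+30,a[0]-34:a[0]+34]=1
    np.set_printoptions(suppress=True)
    u=proj(n,p); print("tcp px",u)
c=np.load("scene1.npz")["im"][60:210,230:390,::-1]
cv2.imwrite("pics/s5.png",cv2.resize(c,(640,600),interpolation=cv2.INTER_CUBIC))
c=np.load("top1.npz")["im"][150:280,120:290,::-1]
cv2.imwrite("pics/t5.png",cv2.resize(c,(680,520),interpolation=cv2.INTER_CUBIC))
E
```

```text
time: 9.37
position: [459.4, 380.6, 116.0]
orientation: [-0.0, -0.053, 0.999, 0.001]
contact_force: [0.5, -0.1, -0.6]
width: -0.001
grasp_force: 0.0
shift [-0.0003, -0.1837, -0.0044] turn [0.11, -0.02, 0.34] j [-0.75  0.61 -0.05  1.77  0.04  0.76  0.85] t 9.3667
[459.35805902 380.64415641 115.98907191]
scene bench med -0.8512356652379525
[[464. 375. 116.]
 [469. 379. 128.]
 [470. 376. 133.]
 [459. 366. 139.]
 [458. 365. 145.]
 [466. 367. 150.]
 [465. 408. 164.]
 [456. 374. 168.]]
tcp px [362.11459476 111.31850162]
top bench med 0.0017606992236392615
[[456. 370. 119.]
 [450. 380. 133.]
 [453. 370. 145.]
 [456. 362. 162.]]
tcp px [ 84.64947631 229.61429628]
```

View pics/s5.png

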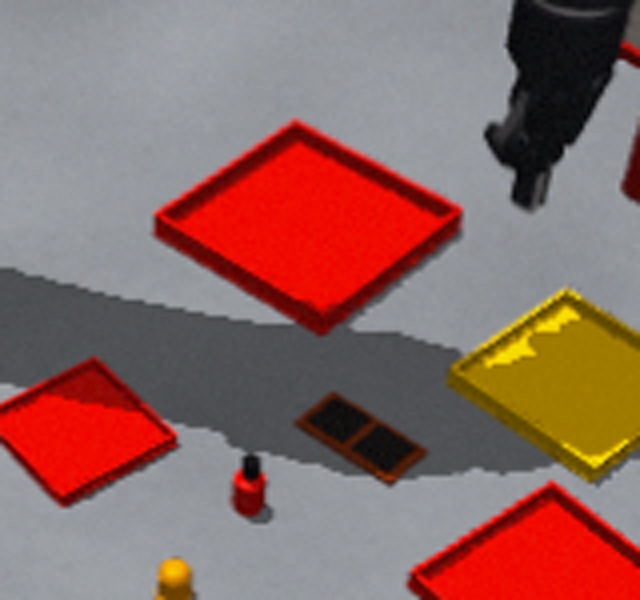

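View pics/t5.png

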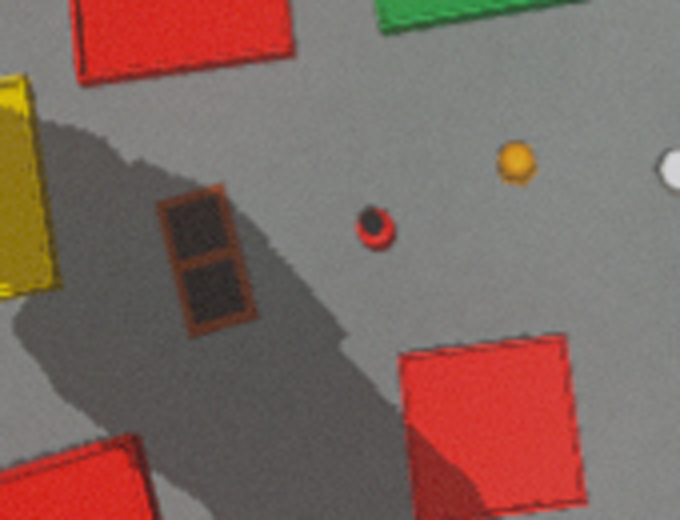

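The shut tips are exactly at the reported TCP (scene crop (528,210), projected (528,205)), so tip z = reported TCP z when shut and 13 mm higher when open. The pad is clear to see: top crop corners (157,203), (222,186), (257,317) and (192,336); scene crop corners (295,422), (332,393), (427,452) and (392,484).

```bash
python3 - <<'E'
from h import *
t=np.array([(157,203),(222,186),(257,317),(192,336)])/4+[119.6,149.6]
s=np.array([(295,422),(332,393),(427,452),(392,484)])/4+[229.6,59.6]
for n,c in(("top",t),("scene",s)): 
    q=at_z(n,c,8)[:,:2]; print(n,q.mean(0),rect(q))
# tip blob xy: dark pixels near tip in scene/top at z within 8mm of lowest
p=arm.sense()["position"]
for n in("top","scene"):
    z=np.load(n+"1.npz"); P=cloud(n,z["d"]); im=z["im"]; u=proj(n,p).astype(int)
    a=P[u[1]-12:u[1]+10,u[0]-14:u[0]+14]; m=(a[:,:,2]>100)&(a[:,:,2]<135); print(n,m.sum(),a[m].mean(0).round(1),a[m].min(0).round(1),a[m].max(0).round(1))
# cross-check trays/objects in scene view vs top
def poly(n,im,rng,seed,zz):
    h=cv2.cvtColor(im,cv2.COLOR_RGB2HSV); m=cv2.inRange(h,*rng); k,l=cv2.connectedComponents(m); u=proj(n,seed).astype(int); i=l[u[1],u[0]]
    cs,_=cv2.findContours((l==i).astype(np.uint8),0,1); c=max(cs,key=cv2.contourArea)[:,0]; hull=cv2.approxPolyDP(cv2.convexHull(c),4,True)[:,0]
    return rect(at_z(n,hull,zz)[:,:2])
for nm,rng,seed in(("red",((0,150,40),(8,255,255)),(670,195,4)),("green",((50,100,40),(80,255,255)),(670,2,4)),("blue",((100,100,40),(125,255,255)),(552,-373,4))):
    for n in("top","scene"): print(nm,n,poly(n,np.load(n+"0.npz")["im"],rng,seed,18))
for n in("top","scene"):
    P=cloud(n,np.load(n+"0.npz")["d"])
    for nm,c,z0,z1 in(("nut",(501,3),8,40),("socket",(473,-203),44,56),("disp",(678,-197),52,66),("worn0",(479,198),5,14)):
        R=60 if nm in("disp","worn0") else 22
        m=(np.hypot(*(P[:,:,:2]-c).transpose(2,0,1))<R)&(P[:,:,2]>z0)&(P[:,:,2]<z1); q=P[m]; print(nm,n,len(q),q.mean(0).round(1),rect(q[:,:2]))
E
```

```text
top [478.06709306 204.17063696] (array([478.3, 204.3]), array([88.4, 42.3]), 6.1)
scene [480.37089311 199.53856551] (array([480.6, 199.6]), array([91.1, 43.1]), 6.4)
top 18 [452.4 372.3 128.1] [449.6 362.9 119. ] [456.4 382.1 134.1]
scene 35 [463.4 371.3 127.1] [448.7 361.4 115.9] [471.8 385.4 134.8]
red top (array([670.2, 196.1]), array([135.1, 139.8]), 87.8)
red scene (array([673. , 187.1]), array([134.8, 154.9]), 1.0)
green top (array([670.1,   1.5]), array([136.5, 137.9]), 89.8)
green scene (array([673.2,  -3.7]), array([138.9, 147.8]), 87.5)
blue top (array([ 552.3, -374.3]), array([137.1, 142.7]), 1.1)
blue scene (array([ 556.4, -376.7]), array([147.1, 136.6]), 0.3)
nut top 76 [500.4   3.   25.2] (array([502. ,   3.3]), array([21.6, 21.9]), 39.4)
socket top 134 [ 472.9 -203.7   49.9] (array([ 473.5, -204.4]), array([29.2, 30.6]), 33.7)
disp top 619 [ 678.  -197.4   56.3] (array([ 679.1, -197.8]), array([ 58.5, 104.2]), 87.8)
worn0 top 407 [480.8 198.5   7.3] (array([479.2, 211.5]), array([88.7, 68.8]), 4.6)
nut scene 74 [502.4  -3.9  21.8] (array([501.3,  -1.7]), array([23. , 19.2]), 55.3)
socket scene 117 [ 472.1 -207.6   49. ] (array([ 471.2, -207.5]), array([31.4, 30.2]), 29.5)
disp scene 751 [ 678.  -201.    55.6] (array([ 676.5, -199.9]), array([ 59.7, 105.2]), 89.3)
worn0 scene 207 [479.1 195.    7.1] (array([478.9, 194.5]), array([87.8, 43.1]), 7.5)
```

```bash
python3 go.py 479 202 25 96.2
```

```text
shift [-0.0007, -0.1747, 0.0908] turn [-0.05, -0.04, -0.41] j [-0.75  0.61 -0.05  1.77  0.04  0.76  0.85] t 9.4667
```

```bash
python3 -m pendant '[[-0.0007,-0.04,0,0,0,-0.4],[-0.0007,-0.08,0,0,0,-0.4],[-0.0007,-0.12,0.02,0,0,-0.4],[-0.0007,-0.15,0.045,0,0,-0.4],[-0.0007,-0.17,0.07,0,0,-0.4],[-0.0007,-0.1747,0.085,0,0,-0.4],[-0.0007,-0.1747,0.091,0,0,-0.4],[-0.0007,-0.1747,0.091,0,0,-0.4],[-0.0007,-0.1747,0.091,0,0,-0.4]]' 40 && python3 -m pendant '[[0,0,0.008,0,0,0],[0,0,0.016,0,0,0],[0,0,0.022,0,0,0],[0,0,0.025,0,0,0],[0,0,0.028,0,0,0],[0,0,0.028,0,0,0]]'
```

```text
time: 10.22
position: [479.4, 202.5, 25.7]
orientation: [0.0, -0.054, 0.999, 0.0]
contact_force: [0.4, 0.2, 0.5]
width: 0.842
grasp_force: 0.0
time: 10.72
position: [479.0, 202.2, -3.3]
orientation: [-0.0, -0.054, 0.999, -0.0]
contact_force: [-0.7, 0.5, -0.2]
width: 0.843
grasp_force: 0.0
```

```bash
python3 -m pendant '[[0,0,0,0,0,0],[0,0,0,0,0,0],[0,0,0,0,0,0],[0,0,0,0,0,0],[0,0,0,0,0,0],[0,0,0,0,0,0]]' 255 40
```

```text
time: 11.22
position: [479.5, 202.4, -2.1]
orientation: [0.0, -0.054, 0.999, 0.0]
contact_force: [-2.0, 0.4, 7.6]
width: 0.507
grasp_force: 39.7
```

```bash
python3 -m pendant '[[0,0,0,0,0,0],[0,0,-0.005,0,0,0],[0,0,-0.02,0,0,0],[0,0,-0.045,0,0,0],[0,0,-0.07,0,0,0],[0,0,-0.08,0,0,0],[0,0,-0.08,0,0,0],[0,0,-0.08,0,0,0]]' 255 80; python3 go.py 670.5 193.5 50 88
```

```text
time: 11.88
position: [479.4, 202.2, 77.3]
orientation: [0.0, -0.054, 0.999, 0.0]
contact_force: [-0.5, 0.3, -1.9]
width: 0.487
grasp_force: 81.4
shift [-0.1891, -0.0291, 0.0274] turn [0.02, 0.04, 8.14] j [-0.47  0.58 -0.06  1.99  0.06  0.57  1.11] t 11.8833
```

Held (−1.9 N, about 180 g). I carry it to the red tray.

```bash
python3 -m pendant '[[-0.02,-0.003,0,0,0,1],[-0.05,-0.008,0,0,0,2.5],[-0.08,-0.013,0,0,0,4],[-0.11,-0.018,0,0,0,5],[-0.14,-0.022,0,0,0,6.5],[-0.17,-0.026,0,0,0,7.5],[-0.185,-0.029,0.01,0,0,8],[-0.189,-0.029,0.02,0,0,8],[-0.189,-0.029,0.027,0,0,8],[-0.189,-0.029,0.027,0,0,8],[-0.189,-0.029,0.04,0,0,8],[-0.189,-0.029,0.055,0,0,8],[-0.189,-0.029,0.065,0,0,8],[-0.189,-0.029,0.072,0,0,8],[-0.189,-0.029,0.074,0,0,8],[-0.189,-0.029,0.074,0,0,8]]'
```

```text
time: 13.22
position: [669.8, 193.6, 2.7]
orientation: [-0.001, 0.016, 1.0, -0.0]
contact_force: [0.6, 0.8, -1.3]
width: 0.49
grasp_force: 81.4
```

```bash
python3 -m pendant '[[0,0,0.001,0,0,0],[0,0,0.001,0,0,0],[0,0,0.001,0,0,0]]' && python3 -m pendant '[[0,0,0,0,0,0],[0,0,0,0,0,0],[0,0,0,0,0,0],[0,0,-0.01,0,0,0],[0,0,-0.04,0,0,0],[0,0,-0.08,0,0,0],[0,0,-0.12,0,0,0],[0,0,-0.12,0,0,0],[0,0,-0.12,0,0,0]]' 60; python3 go.py 501.5 1 120 90;  python3 go.py 473 -205.5 130 90
```

```text
time: 13.47
position: [670.3, 193.7, 2.4]
orientation: [0.0, 0.016, 1.0, 0.0]
contact_force: [-2.1, 0.0, 0.9]
width: 0.488
grasp_force: 81.7
time: 14.22
position: [671.7, 194.0, 125.9]
orientation: [0.002, 0.016, 1.0, 0.001]
contact_force: [-0.6, 0.3, -0.3]
width: 0.766
grasp_force: 0.0
shift [0.1639, -0.1984, 0.0048] turn [0.1, 0.27, -1.87] j [-0.35  0.74 -0.02  1.47  0.02  0.92  1.16] t 14.2167
shift [0.1856, -0.4057, -0.0057] turn [0.1, 0.27, -1.87] j [-0.35  0.74 -0.02  1.47  0.02  0.92  1.16] t 14.2167
```

```bash
python3 -m pendant '[[0.03,-0.035,0,0,0,-0.5],[0.055,-0.067,0,0,0,-1],[0.08,-0.1,0,0,0,-1],[0.11,-0.134,0,0,0,-1.8],[0.14,-0.17,0,0,0,-1.8],[0.16,-0.19,0.02,0,0,-1.8],[0.1635,-0.199,0.05,0,0.2,-1.8],[0.1635,-0.199,0.08,0,0.2,-1.8],[0.1635,-0.199,0.1,0,0.2,-1.8],[0.1635,-0.199,0.112,0,0.2,-1.8],[0.1635,-0.199,0.118,0,0.2,-1.8],[0.1635,-0.199,0.118,0,0.2,-1.8],[0.1635,-0.199,0.118,0,0.2,-1.8]]' 60 40 && python3 -m pendant '[[0,0,0,0,0,0],[0,0,0,0,0,0],[0,0,0,0,0,0],[0,0,0,0,0,0],[0,0,0,0,0,0],[0,0,0,0,0,0],[0,0,0,0,0,0]]' 255 40
```

```text
time: 15.3
position: [500.3, 0.0, 4.5]
orientation: [-0.002, 0.0, 1.0, -0.0]
contact_force: [0.9, -0.4, 0.1]
width: 0.769
grasp_force: 0.0
time: 15.88
position: [500.9, 0.0, 5.1]
orientation: [-0.001, 0.001, 1.0, 0.0]
contact_force: [-2.7, 0.7, 10.5]
width: 0.278
grasp_force: 38.6
```

```bash
python3 -m pendant '[[0,0,-0.005,0,0,0],[0,0,-0.02,0,0,0],[0,0,-0.045,0,0,0],[0,0,-0.07,0,0,0],[0,0,-0.075,0,0,0],[0,0,-0.075,0,0,0]]' 255 50; python3 go.py 546 365 80 90
```

```text
time: 16.38
position: [501.8, 0.0, 81.2]
orientation: [-0.0, 0.001, 1.0, 0.0]
contact_force: [0.5, 1.2, -0.7]
width: 0.267
grasp_force: 49.1
shift [-0.0438, 0.365, 0.0013] turn [0.02, -0.01, -0.07] j [-0.09  0.55 -0.04  2.04  0.04  0.55  1.41] t 16.3833
```

```bash
python3 -m pendant '[[-0.002,0.02,0,0,0,0],[-0.006,0.05,0,0,0,0],[-0.01,0.085,0,0,0,0],[-0.014,0.12,0,0,0,0],[-0.018,0.155,0,0,0,0],[-0.023,0.19,0,0,0,0],[-0.027,0.225,0,0,0,0],[-0.031,0.26,0,0,0,0],[-0.035,0.295,0,0,0,0],[-0.04,0.33,0,0,0,0],[-0.043,0.355,0,0,0,0],[-0.044,0.365,0.01,0,0,0],[-0.044,0.365,0.03,0,0,0],[-0.044,0.365,0.045,0,0,0],[-0.044,0.365,0.06,0,0,0],[-0.044,0.365,0.067,0,0,0],[-0.044,0.365,0.07,0,0,0],[-0.044,0.365,0.071,0,0,0],[-0.044,0.365,0.071,0,0,0]]'
```

```text
time: 17.97
position: [544.7, 364.4, 8.3]
orientation: [-0.002, 0.001, 1.0, -0.0]
contact_force: [0.2, 0.1, -1.6]
width: 0.275
grasp_force: 51.6
```

```bash
python3 -m pendant '[[0,0,0,0,0,0],[0,0,0,0,0,0],[0,0,0,0,0,0]]' && python3 -m pendant '[[0,0,0,0,0,0],[0,0,0,0,0,0],[0,0,0,0,0,0],[0,0,0,0,0,0],[0,0,-0.02,0,0,0],[0,0,-0.06,0,0,0],[0,0,-0.1,0,0,0],[0,0,-0.125,0,0,0],[0,0,-0.125,0,0,0]]' 80; python3 go.py 473 -205.5 130 90
```

```text
time: 18.22
position: [545.0, 364.9, 8.3]
orientation: [-0.002, 0.001, 1.0, 0.0]
contact_force: [1.2, 0.3, -1.2]
width: 0.27
grasp_force: 51.6
time: 18.97
position: [547.5, 366.4, 139.1]
orientation: [0.001, 0.001, 1.0, 0.002]
contact_force: [0.2, 0.1, -0.8]
width: 0.686
grasp_force: 0.0
shift [0.0737, -0.572, 0.0062] turn [0.28, 0.16, -0.08] j [-0.68  0.67 -0.    1.59 -0.    0.88  0.89] t 18.9667
```

```bash
python3 -m pendant '[[0.005,-0.04,0,0,0,0],[0.01,-0.08,0,0,0,0],[0.015,-0.12,0,0,0,0],[0.02,-0.16,0,0,0,0],[0.025,-0.2,0,0,0,0],[0.03,-0.24,0,0,0,0],[0.035,-0.28,0,0,0,0],[0.04,-0.32,0,0,0,0],[0.046,-0.36,0,0,0,0],[0.051,-0.4,0,0,0,0],[0.056,-0.44,0,0,0,0],[0.062,-0.48,0,0,0,0],[0.067,-0.52,0,0.1,0.1,0],[0.072,-0.555,0,0.2,0.1,0],[0.0737,-0.572,0.006,0.2,0.1,0],[0.0737,-0.572,0.006,0.2,0.1,0],[0.0737,-0.572,0.006,0.2,0.1,0],[0.0737,-0.572,0.006,0.2,0.1,0]]' 60 50; python3 go.py 473 -205.5 12 90
```

```text
time: 20.47
position: [471.1, -206.3, 127.4]
orientation: [-0.003, 0.0, 1.0, -0.002]
contact_force: [0.6, 0.1, 0.2]
width: 0.766
grasp_force: 0.0
shift [-0.0025, 0.0012, 0.1154] turn [-0.17, -0.3, -0.03] j [ 0.29  0.49  0.01  1.98 -0.    0.68  1.87] t 20.4667
```

```bash
python3 -m pendant '[[-0.001,0,0.03,0,0,0],[-0.001,0.001,0.065,0,-0.2,0],[-0.001,0.001,0.09,-0.1,-0.2,0],[-0.001,0.001,0.107,-0.1,-0.2,0],[-0.001,0.001,0.115,-0.1,-0.2,0],[-0.001,0.001,0.115,-0.1,-0.2,0],[-0.001,0.001,0.115,-0.1,-0.2,0]]' && python3 -m pendant '[[0,0,0,0,0,0],[0,0,0,0,0,0],[0,0,0,0,0,0],[0,0,0,0,0,0],[0,0,0,0,0,0],[0,0,0,0,0,0],[0,0,0,0,0,0]]' 255 50 && python3 -m pendant '[[0,0,-0.005,0,0,0],[0,0,-0.02,0,0,0],[0,0,-0.045,0,0,0],[0,0,-0.07,0,0,0],[0,0,-0.075,0,0,0],[0,0,-0.075,0,0,0]]'; python3 go.py 554 -375.5 87 90
```

```text
time: 21.05
position: [471.8, -205.9, 12.9]
orientation: [-0.001, 0.0, 1.0, -0.001]
contact_force: [0.2, -1.0, 0.4]
width: 0.762
grasp_force: 0.0
time: 21.63
position: [472.0, -206.4, 13.6]
orientation: [-0.0, 0.001, 1.0, -0.001]
contact_force: [-2.1, 2.9, 13.8]
width: 0.359
grasp_force: 48.3
time: 22.13
position: [472.5, -206.7, 89.4]
orientation: [0.001, 0.001, 1.0, -0.001]
contact_force: [-0.1, -0.5, -2.6]
width: 0.361
grasp_force: 49.7
shift [-0.0818, -0.1687, 0.003] turn [-0.16, 0.09, -0.07] j [ 0.29  0.55  0.01  2.   -0.    0.58  1.87] t 22.1333
```

```bash
python3 -m pendant '[[-0.01,-0.02,0,0,0,0],[-0.025,-0.05,0,0,0,0],[-0.04,-0.08,0,0,0,0],[-0.055,-0.11,0,0,0,0],[-0.07,-0.14,0,0,0,0],[-0.08,-0.16,0,0,0,0],[-0.082,-0.169,0,0,0,0],[-0.082,-0.169,0,0,0,0],[-0.082,-0.169,0.02,-0.1,0,0],[-0.082,-0.169,0.04,-0.1,0,0],[-0.082,-0.169,0.056,-0.1,0,0],[-0.082,-0.169,0.066,-0.1,0,0],[-0.082,-0.169,0.07,-0.1,0,0],[-0.082,-0.169,0.0715,-0.1,0,0],[-0.082,-0.169,0.0715,-0.1,0,0],[-0.082,-0.169,0.0715,-0.1,0,0]]'
```

```text
time: 23.47
position: [552.6, -373.9, 17.0]
orientation: [-0.001, 0.0, 1.0, 0.001]
contact_force: [-9.0, 7.2, 17.8]
width: 0.356
grasp_force: 52.7
```

```bash
python3 -m pendant '[[0,0,-0.001,0,0,0],[0,0,-0.001,0,0,0],[0,0,-0.001,0,0,0]]' && python3 -m pendant '[[0,0,0,0,0,0],[0,0,0,0,0,0],[0,0,0,0,0,0],[0,0,0,0,0,0],[0,0,-0.02,0,0,0],[0,0,-0.06,0,0,0],[0,0,-0.1,0,0,0],[0,0,-0.12,0,0,0],[0,0,-0.12,0,0,0]]' 80; python3 - <<'E'
from h import *
im,d=arm.get_image("top"); np.savez("top2.npz",im=im,d=d)
im2,d2=arm.get_image("scene"); np.savez("scene2.npz",im=im2,d=d2)
cv2.imwrite("pics/t6.png",cv2.resize(im[:,:,::-1],(800,600),interpolation=cv2.INTER_CUBIC))
cv2.imwrite("pics/s6.png",cv2.resize(im2[:,:,::-1],(800,600),interpolation=cv2.INTER_CUBIC))
for n,d in(("top",d),("scene",d2)):
    P=cloud(n,d)
    for nm,c,z0,z1,R in(("nut",(546,365),12,45,22),("socket",(554,-375),46,62,22),("disp",(678,-197),52,66,60),("pad",(610,-197),29,41,28)):
        m=(np.hypot(*(P[:,:,:2]-c).transpose(2,0,1))<R)&(P[:,:,2]>z0)&(P[:,:,2]<z1); q=P[m]
        if len(q):print(nm,n,len(q),q.mean(0).round(1),rect(q[:,:2]))
E
```

```text
time: 23.72
position: [553.2, -375.0, 17.1]
orientation: [-0.001, 0.0, 1.0, 0.0]
contact_force: [-0.0, 0.1, -0.5]
width: 0.357
grasp_force: 51.0
time: 24.47
position: [555.4, -376.9, 142.4]
orientation: [0.002, 0.001, 1.0, -0.002]
contact_force: [0.2, -0.2, -0.3]
width: 0.689
grasp_force: 0.0
nut top 89 [543.3 360.3  27.5] (array([543.9, 362. ]), array([20.9, 21.8]), 1.7)
socket top 136 [ 552.2 -373.7   53.9] (array([ 552.7, -375. ]), array([29.6, 31.7]), 1.8)
disp top 615 [ 678.  -198.    56.3] (array([ 679.9, -198.2]), array([ 57.9, 104.6]), 88.4)
pad top 219 [ 613.  -196.1   33.7] (array([ 612.1, -196.6]), array([45.5, 36.7]), 89.6)
nut scene 59 [546.2 357.   25.4] (array([545.8, 358. ]), array([21. , 22.7]), 42.7)
socket scene 178 [ 554.3 -377.6   52.6] (array([ 553.3, -377.5]), array([30.2, 31.7]), 55.9)
disp scene 746 [ 677.6 -201.2   55.7] (array([ 676.8, -200.7]), array([ 58.5, 105.4]), 88.7)
pad scene 104 [ 603.5 -200.7   33.5] (array([ 603.2, -199.8]), array([43.9, 20.6]), 88.6)
```

View pics/t6.png

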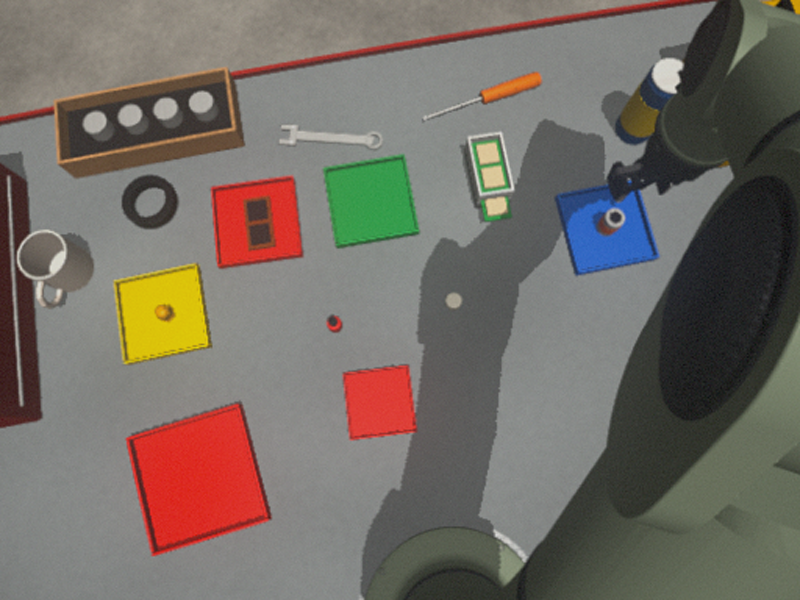

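View pics/s6.png

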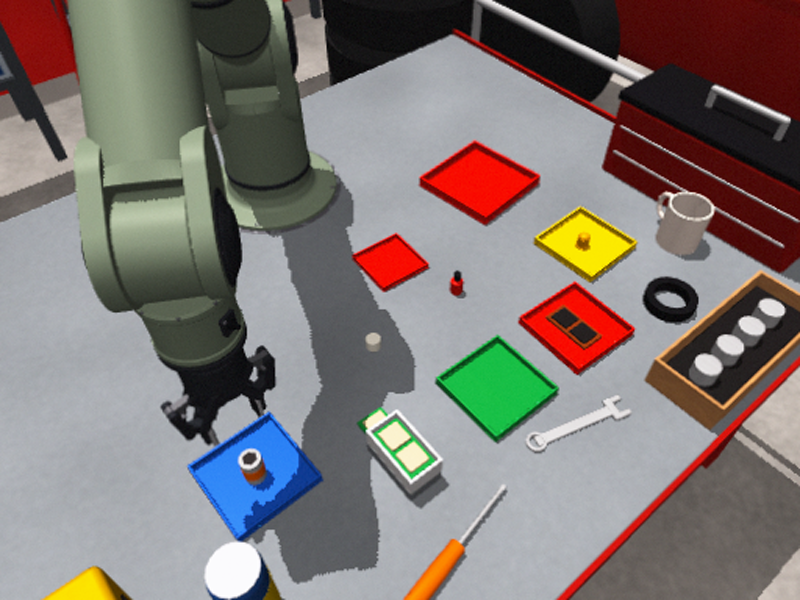

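The pictures confirm the sort. The worn pad lies flat in the right red tray at top (260,222), the nut stands in yellow at (163,312), and the socket stands in blue at (610,220). Next is the dispenser pad.

```bash
python3 go.py 608 -197.5 90 88.4
```

```text
shift [-0.0541, 0.1782, 0.0477] turn [-0.04, -0.02, 1.54] j [ 0.5   0.69  0.01  1.55 -0.01  0.9   2.08] t 24.5667
```

```bash
python3 -m pendant '[[-0.012,0.04,0,0,0,0.5],[-0.024,0.08,0,0,0,1],[-0.036,0.12,0,0,0,1.5],[-0.048,0.16,0.01,0,0,1.5],[-0.054,0.178,0.03,0,0,1.5],[-0.054,0.178,0.048,0,0,1.5],[-0.054,0.178,0.048,0,0,1.5],[-0.054,0.178,0.048,0,0,1.5]]' 60 40; python3 go.py 608 -197.5 21.5 88.4;  python3 - <<'E'
from h import *
im,d=arm.get_image("scene")
cv2.imwrite("pics/s7.png",cv2.resize(im[215:335,195:315,::-1],(600,600),interpolation=cv2.INTER_CUBIC))
E
```

```text
time: 25.23
position: [606.4, -197.8, 87.6]
orientation: [-0.002, 0.014, 1.0, 0.0]
contact_force: [0.2, -0.4, 0.1]
width: 0.767
grasp_force: 0.0
shift [-0.0019, 0.0003, 0.0661] turn [0.01, -0.28, 0.03] j [ 0.21  0.71  0.01  1.67 -0.01  0.77  1.77] t 25.2333
```

View pics/s7.png

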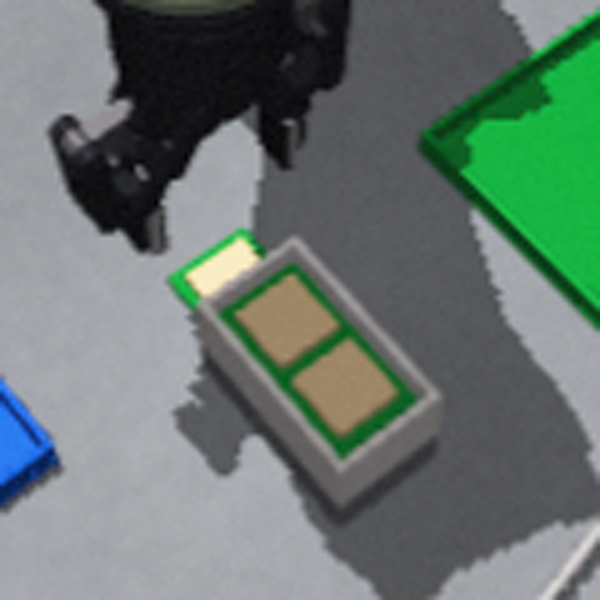

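The tips (crop (150,250) and (287,165)) hang above and on either side of the protruding end at (220,265), so I descend and grip.

```bash
python3 -m pendant '[[-0.001,0,0.02,0,0,0],[-0.001,0,0.04,0,-0.2,0],[-0.001,0,0.056,0,-0.2,0],[-0.001,0,0.064,0,-0.2,0],[-0.001,0,0.066,0,-0.2,0],[-0.001,0,0.066,0,-0.2,0],[-0.001,0,0.066,0,-0.2,0]]' && python3 -m pendant '[[0,0,0,0,0,0],[0,0,0,0,0,0],[0,0,0,0,0,0],[0,0,0,0,0,0],[0,0,0,0,0,0],[0,0,0,0,0,0],[0,0,0,0,0,0]]' 255 60; python3 go.py 532 -195.4 21.5 88.4
```

```text
time: 25.87
position: [608.9, -198.1, 24.1]
orientation: [0.002, 0.014, 1.0, -0.0]
contact_force: [0.0, -0.2, -0.2]
width: 0.764
grasp_force: 0.0
time: 26.45
position: [609.0, -197.7, 24.4]
orientation: [0.002, 0.014, 1.0, -0.0]
contact_force: [-3.2, 1.3, 12.1]
width: 0.499
grasp_force: 58.9
shift [0.077, 0.0002, 0.0026] turn [-0.02, 0.18, 0.05] j [ 0.22  0.8   0.01  1.69 -0.01  0.65  1.77] t 26.45
```

```bash
python3 -m pendant '[[0,0,0,0,0,0],[0.004,0,0,0,0,0],[0.01,0,0,0,0,0],[0.017,0,0,0,0,0],[0.024,0,0,0,0,0],[0.031,0,0,0,0,0],[0.038,0,0,0,0,0],[0.045,0,0,0,0,0],[0.052,0,0,0,0,0],[0.059,0,0,0,0,0],[0.066,0,0,0,0,0],[0.073,0,0,0,0,0],[0.078,0,0,0,0,0],[0.08,0,0,0,0,0],[0.08,0,0,0,0,0]]' 255 100; python3 - <<'E'
from h import *
im,d=arm.get_image("scene")
cv2.imwrite("pics/s8.png",cv2.resize(im[195:335,195:335,::-1],(600,600),interpolation=cv2.INTER_CUBIC))
E
```

```text
time: 27.7
position: [527.9, -195.4, 22.8]
orientation: [0.001, 0.014, 1.0, 0.0]
contact_force: [0.8, -0.5, -1.5]
width: 0.484
grasp_force: 101.0
```

View pics/s8.png

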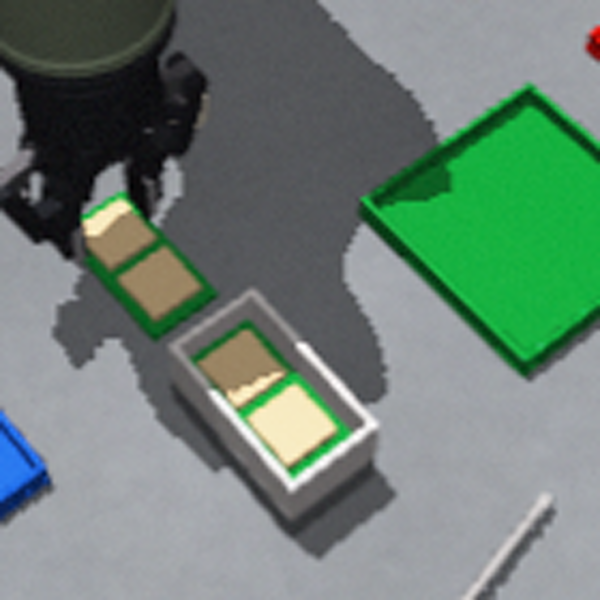

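The pad is out and level (crop (150,265)), and the other pads dropped and stay inside. I lift and carry it to the green tray.

```bash
python3 -m pendant '[[0,0,-0.01,0,0,0],[0,0,-0.03,0,0,0],[0,0,-0.055,0,0,0],[0,0,-0.07,0,0,0],[0,0,-0.07,0,0,0],[0,0,-0.07,0,0,0]]'; python3 go.py 641.5 0.5 92 89.8
```

```text
time: 28.25
position: [529.0, -195.4, 93.8]
orientation: [0.002, 0.014, 1.0, -0.0]
contact_force: [-0.1, -0.2, -3.5]
width: 0.481
grasp_force: 101.4
shift [-0.1072, 0.1989, 0.0021] turn [-0.03, 0.21, -1.35] j [ 0.25  0.6   0.    1.87 -0.    0.66  1.8 ] t 28.25
```

```bash
python3 -m pendant '[[-0.008,0.015,0,0,0,0],[-0.02,0.037,0,0,0,0],[-0.034,0.063,0,0,0,-0.5],[-0.048,0.089,0,0,0,-0.5],[-0.062,0.115,0,0,0,-1],[-0.076,0.141,0,0,0,-1],[-0.09,0.167,0,0,0.1,-1.3],[-0.102,0.189,0,0,0.2,-1.3],[-0.107,0.199,0.01,0,0.2,-1.3],[-0.107,0.199,0.025,0,0.2,-1.3],[-0.107,0.199,0.045,0,0.2,-1.3],[-0.107,0.199,0.063,0,0.2,-1.3],[-0.107,0.199,0.078,0,0.2,-1.3],[-0.107,0.199,0.085,0,0.2,-1.3],[-0.107,0.199,0.088,0,0.2,-1.3],[-0.107,0.199,0.088,0,0.2,-1.3],[-0.107,0.199,0.088,0,0.2,-1.3]]'
```

```text
time: 29.67
position: [641.0, 0.4, 5.2]
orientation: [-0.001, 0.002, 1.0, -0.0]
contact_force: [-0.8, 0.5, -2.0]
width: 0.481
grasp_force: 101.3
```

```bash
python3 -m pendant '[[0,0,0.001,0,0,0],[0,0,0.002,0,0,0],[0,0,0.002,0,0,0],[0,0,0.002,0,0,0]]' && python3 -m pendant '[[0,0,0,0,0,0],[0,0,0,0,0,0],[0,0,0,0,0,0],[0,0,0,0,0,0],[0,0,-0.01,0,0,0],[0,0,-0.04,0,0,0],[0,0,-0.08,0,0,0],[0,0,-0.12,0,0,0],[0.04,0,-0.14,0,0,0],[0.08,0,-0.14,0,0,0],[0.12,0,-0.14,0,0,0],[0.14,0,-0.14,0,0,0],[0.14,0,-0.14,0,0,0],[0.14,0,-0.14,0,0,0]]' 60; python3 - <<'E'
from h import *
im,d=arm.get_image("top"); i2,d2=arm.get_image("scene")
a=cv2.resize(im[90:190,120:420,::-1],(800,267),interpolation=cv2.INTER_CUBIC); b=cv2.resize(i2[120:350,100:440,::-1],(480,325),interpolation=cv2.INTER_CUBIC)
b=cv2.copyMakeBorder(b,0,0,0,320,0); cv2.imwrite("pics/f.png",np.vstack([a,b]))
h=cv2.cvtColor(im,cv2.COLOR_RGB2HSV)
for n,d in(("top",d),("scene",d2)):
    P=cloud(n,d)
    for nm,c,z0,z1,R in(("newpad",(671,0),10,20,55),("worn",(670,194),8.5,15,55),("disp pads",(678,-198),30,52,45),("socket",(554,-375),46,62,22),("nut",(546,365),12,45,22)):
        m=(np.hypot(*(P[:,:,:2]-c).transpose(2,0,1))<R)&(P[:,:,2]>z0)&(P[:,:,2]<z1); q=P[m]; print(n,nm,len(q),q.mean(0).round(1) if len(q) else "",rect(q[:,:2]) if len(q) else "")
E
```

```text
time: 30.0
position: [641.2, 0.5, 3.9]
orientation: [-0.0, 0.002, 1.0, -0.0]
contact_force: [-3.1, -0.2, 10.6]
width: 0.489
grasp_force: 102.9
time: 31.17
position: [501.0, 1.3, 144.4]
orientation: [-0.0, 0.002, 1.0, 0.0]
contact_force: [1.2, -0.3, -0.2]
width: 0.765
grasp_force: 0.0
top newpad 0  
top worn 444 [669.2 190.9  11.4] (array([669.3, 185.3]), array([90.8, 57.8]), 1.2)
top disp pads 572 [ 678.3 -198.6   43.3] (array([ 679.9, -196.5]), array([54.4, 82.2]), 88.6)
top socket 137 [ 552.3 -373.6   53.6] (array([ 553.3, -374.9]), array([30.6, 31.8]), 68.5)
top nut 90 [543.3 359.9  28. ] (array([543.9, 362. ]), array([21.7, 23.6]), 16.2)
scene newpad 340 [670.2  -2.4  12.9] (array([670.2,  -2.2]), array([88.2, 44.4]), 2.4)
scene worn 302 [670.1 189.4  10.9] (array([669.1, 189.9]), array([45.4, 88. ]), 88.2)
scene disp pads 764 [ 678.2 -200.4   42.4] (array([ 675.4, -202.2]), array([54.8, 83.8]), 89.4)
scene socket 175 [ 554.2 -377.5   52.7] (array([ 553.3, -377.5]), array([30.8, 32.3]), 25.6)
scene nut 57 [545.9 357.2  25.6] (array([545.9, 358. ]), array([20.7, 19.9]), 54.8)
```

View pics/f.png

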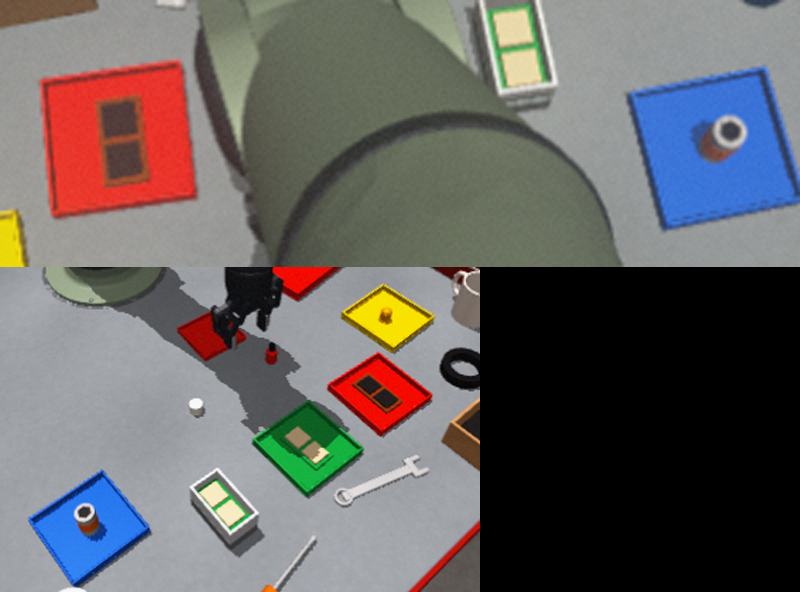

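The new pad lies flat and centred in green at (307,447), lining up. The worn pad, socket and nut are in place, the other pads remain in the dispenser, and the arm is clear.

```bash
python3 -c "
from bench import arm; print(arm.sign_off())"
```

```text
the job is handed in; nothing more can be done
None
```

The job is handed in at about 31 s: the worn pad, socket and nut were put in their trays first, then the new pad was drawn and laid flat, lining up, in the green tray, though the judge returned no verdict and an early missed grasp on the worn pad raised the wrist force to about 93 N (limit 120 N).

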